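Push the sheet blank out over the end of the ledge

TASK

With the fingertips, push the aluminium sheet blank back until its long edge lies flat against the dark steel rail of the wooden ledge, and push it along the rail until its whole red end, and no more than about a finger's breadth of bare metal, sticks out past the open end of the ledge (the end where the little blue-capped paint pot stands), ready for a clamp. Only push it: never pick it up, tilt it or let it fall off, and leave everything else on the bench where it is.

Things in the scene. Friction and masses are not known exactly. Their poses are not given: they have to be found in the camera images.
- ledge: Fixed wooden ledge, board 180 (x) x 480 (y) mm, top 70 mm above the bench. Origin: centre of its underside, on the bench. x points from its front edge (x -90 mm, robot's side) to the dark steel rail along the back edge: rail's front face at x +70 mm, 14 mm high above the board. y points along it to the open end (y +240 mm), where a plate slides straight out. Yaw within about 0.2 rad.
- ledge_end (a point): Point on the top edge of the ledge's open end, midway between front edge and rail (ledge frame: x -10, y +240, z 70 mm).
- blank: Loose aluminium sheet 100 (x) x 170 (y) x 6 mm, about 0.3 kg, on the ledge; origin: centre of its underside. y points along its length to the red end (y +40 to +85 mm painted red, the rest bare); x to the long edge nearer the rail (x +50 mm). Starts 20 to 60 mm short of the rail, slightly askew, its whole length on the board. Slides with ordinary friction; tips if over 85 mm sticks out.
- blank_end (a point): Middle of the blank's red short end, at half thickness (blank frame: x 0, y +85, z 3 mm).
- blank_corner_red (a point): Corner of the blank at its red end, on the long edge that goes against the rail, at half thickness (blank frame: x +50, y +85, z 3 mm).
- blank_corner_bare (a point): Corner of the blank at its bare end, on the long edge that goes against the rail, at half thickness (blank frame: x +50, y -85, z 3 mm).
- paint_pot: Bystander: small round glass pot with blue cap, 34 mm across, 45 mm tall, standing on the ledge at the front corner of the open end (about x -68, y +215 mm in the ledge frame); a blank pushed along without first going back to the rail may hit it. Origin at the centre of its underside.
- sanding_block: Bystander: cork sanding block with orange sole, 90 x 30 x 27 mm, lying across the ledge at its closed end (about y -215 mm in the ledge frame). Origin at the centre of its underside.
- screw_jar: Bystander: jar with yellow cap, 70 mm across, 85 mm tall, standing on the bench beyond the open end. Origin at the centre of its underside.
- screwdriver: Bystander: screwdriver with yellow handle, lying on the bench in front of the ledge.
- wrench: Bystander: steel wrench lying on the bench in front of the ledge.
- tape_measure: Bystander: yellow tape measure, about 65 x 34 x 64 mm tall, on the bench to the right of the ledge. Origin at the centre of its underside.
- mug: Bystander: blue mug, 80 mm across, 90 mm tall, on the bench to the left. Origin at the centre of its underside.
Not all that is in view belongs to the job. There is more than one size of the blank; the one meant has the size given above.

How it is judged:
By the outcome, as a careful person would: the job done as asked, in the order asked, and still so for the second after the job is handed in, with the robot touching nothing.
It also fails if it takes over 56 s, if anything falls off the work surface, if the arm or the gripper's body presses on something with over 40 N, if the wrist force passes 120 N, or if a joint passes its speed limit or range.

ROBOT

A 6-joint arm with a two-finger parallel gripper is mounted at the origin on the work surface. World frame = base frame: x ahead of the robot, y to its left, z up, the work surface at z = 0. Lengths are in m, angles in rad, forces in N, time in s.
With the tool pointing down it reaches from about 0.35 to 1 m from the base axis. Payload 7.1 kg.
Tool frame: the origin (TCP) lies between the finger pads; the fingertips stand 22 mm ahead of it and the grasp point (between the pads) lies 3 mm ahead of it; z points along the fingers, y is the line along which they close (so a half turn about z gives the same grasp; the last joint's range is limited). The gripper opens to 85 mm and grips with 20 to 120 N. Pads are 22 mm wide; open, the fingers measure 114 mm over their backs; the gripper's body (76 mm by 85 mm) begins 54 mm behind the grasp point. The pads swing forward as they close: fully open they stand 13 mm farther back than shut.
Start: joints at [-1.323, 0.423, 1.63, -0, 1.089, -0.019], TCP at [0.165, -0.603, 0.214] pointing down, gripper open.
Joint ranges: [-3, 3], [-0.9, 2.11], [0.09, 2.58], [-1.31, 4.45], [0.11, 2.69], [-2.54, 2.54]. Speed limits (rad/s): [2.39, 2.39, 3.01, 3.14, 3.14, 3.14].

INTERFACE

Orientations are given as a rotation vector (axis times angle).
In Python, from rig import manip gives the robot as it stands. The module is installed in compiled form; this text tells all that it offers. Calls block until the motion is done:
- manip.move_to(position, orientation): joint-space move of the TCP to a pose.
- manip.servo_line(position, orientation=None, rate=0.15): straight line of the TCP; orientation=None keeps the orientation; rate is the mean speed in m/s.
- manip.set_joints(angles): joint-space move.
- manip.command_gripper(opening, f_grip=None): finger opening in m; f_grip is the grip in N (None keeps the last); returns when the fingers have stopped.
- manip.hold(seconds).
- manip.solve_ik(position, orientation): joint angles nearest the present ones, or None.
- manip.camera(name): name is "side" or "top" or "wrist"; returns a dict with "image" (480x640x3 uint8, red, green, blue), "fx", "fy", "cx", "cy" (pixels), "k1" (the pictures are not rectified: a ray, as slopes to the right and down, at radius r is drawn at 1 + k1 r^2 times it, then the intrinsics apply), "cam_to_world" (4x4, takes a point from camera to world coordinates); the wrist camera has in their place "mount" (4x4, takes a point from camera to tool coordinates, whose origin is the TCP and whose axes are the flange's). Camera axes: x right, y down, z forward; pixel columns grow to the right and rows downward; lengths in m; the calibration is good to about 2 mm. A picture is of the moment at which its call begins: read the wrist's pose just before it. There is no depth.
A pose or a line that the arm cannot do raises manip.IKError and nothing moves.
- manip.sign_off(): hands the job in; it is judged then, once.
Readings, each from a call of its own:
- manip.get_time(): time.
- manip.get_joint_positions(): joint angles.
- manip.get_joint_vel(): joint speeds.
- manip.get_tau(): joint torques, N m.
- manip.get_position(): TCP position.
- manip.get_ee_rot(): TCP orientation.
- manip.get_contact_force(): force on the tool from outside, world axes, zero at the start.
- manip.get_torque(): the same for the moment, N m.
- manip.get_width(): finger opening in m.
- manip.get_grip_force(): force on a finger pad.
Only numpy, scipy, OpenCV 4.12 (cv2) and the standard library are available. Lean on these libraries where they do the work, as an engineer would, in place of code of your own. Each camera call takes 0.05 s, during which the arm holds its last target. There are 200 camera calls.

## Working session

There is one attempt and no reset: what is moved stays moved. The work goes in short steps, each a Python script; the robot and the scene stay as the last script left them, time stands still between calls to the robot, and variables do not carry over. Pictures are saved under pics/ and viewed, at most 10 in all, crops included, and the job is handed in when it is done.

```bash
mkdir -p pics
cat > h.py <<'E'
import numpy as np, cv2
from rig import manip
def shot(n,name=None):
    c=manip.camera(n)
    if name: cv2.imwrite('pics/'+name,cv2.cvtColor(c['image'],cv2.COLOR_RGB2BGR))
    return c
def und(c,uv):
    uv=np.atleast_2d(np.float64(uv)); K=np.array([[c['fx'],0,c['cx']],[0,c['fy'],c['cy']],[0,0,1.]])
    return cv2.undistortPoints(uv[:,None],K,np.array([c['k1'],0,0,0,0.]))[:,0]
def plane(c,uv,z,T=None):
    T=c['cam_to_world'] if T is None else T
    T=np.array(T); n=und(c,uv); d=np.c_[n,np.ones(len(n))]@T[:3,:3].T; o=T[:3,3]
    return o+d*((z-o[2])/d[:,2])[:,None]
E
python3 - <<'E'
from h import *
import pickle
d={}
for n in ['top','side']:
    c=shot(n,n+'0.png'); d[n]=c
    print(n,c['fx'],c['cx'],c['cy'],c['k1'],np.round(c['cam_to_world'],3))
pickle.dump(d,open('c0.pkl','wb'))
print(manip.get_time(),manip.get_ee_rot())
E
```

```text
top 611.3541308146235 307.355197469561 239.11302615441156 -0.19259519756841298 [[ 1.300e-02 -9.960e-01  8.300e-02  3.460e-01]
 [-1.000e+00 -1.300e-02  2.000e-03 -3.000e-03]
 [-1.000e-03 -8.300e-02 -9.970e-01  1.505e+00]
 [ 0.000e+00  0.000e+00  0.000e+00  1.000e+00]]
side 602.8137786006561 318.60883021763664 226.1307850383446 -0.12354029177574946 [[ 0.803 -0.399  0.442 -0.348]
 [-0.596 -0.534  0.6   -1.101]
 [-0.004 -0.746 -0.666  1.283]
 [ 0.     0.     0.     1.   ]]
0.1 [-3.11234977e+00 -4.17601393e-01  2.43126030e-04]
```

View pics/top0.png

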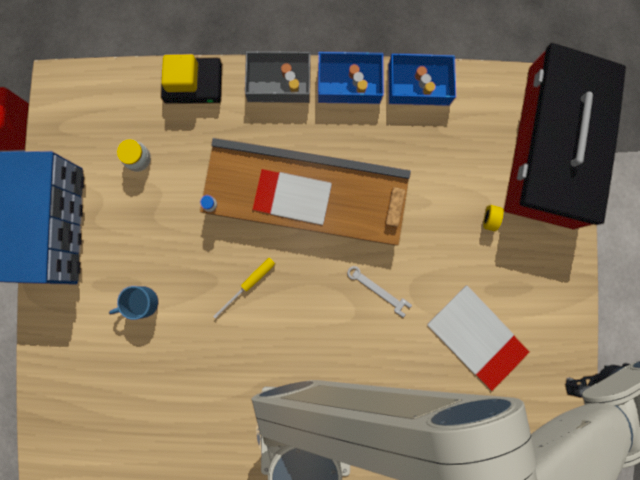

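View pics/side0.png

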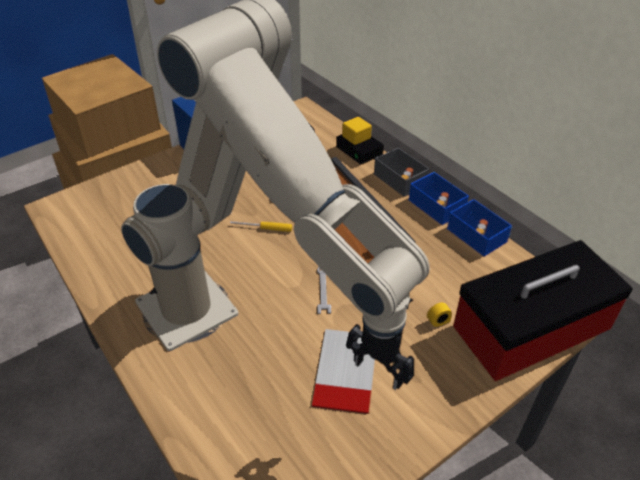

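Top view: two candidates for the blank, one on the ledge at (292,196) with its red end toward the pot (208,203), and a larger sheet on the bench at (478,338). I choose the one on the ledge and will check its size with a measurement and a close crop.

```bash
cat >> h.py <<'E'
def masks(im):
    h=cv2.cvtColor(im,cv2.COLOR_RGB2HSV)
    red=cv2.inRange(h,(0,180,90),(6,255,255))|cv2.inRange(h,(172,180,90),(180,255,255))
    met=cv2.inRange(h,(0,0,140),(180,45,255))
    return red,met
def big(m,box):
    z=np.zeros_like(m); x0,y0,x1,y1=box; z[y0:y1,x0:x1]=m[y0:y1,x0:x1]
    cs,_=cv2.findContours(z,cv2.RETR_EXTERNAL,cv2.CHAIN_APPROX_NONE)
    return max(cs,key=cv2.contourArea)
E
python3 - <<'E'
from h import *
import pickle
c=pickle.load(open('c0.pkl','rb'))['top']; im=c['image']
red,met=masks(im)
def rect(m,box,z):
    p=plane(c,big(m,box)[:,0],z)[:,:2]
    r=cv2.minAreaRect(np.float32(p*1000)); return r, cv2.boxPoints(r).round()
k=np.ones((3,3),np.uint8)
print('ledge blank',rect(cv2.morphologyEx(red|met,cv2.MORPH_CLOSE,k),(240,155,345,235),.076))
print('ledge red',rect(red,(240,155,345,235),.076))
print('decoy',rect(cv2.morphologyEx(red|met,cv2.MORPH_CLOSE,k),(415,275,540,400),.006))
h=cv2.cvtColor(im,cv2.COLOR_RGB2HSV)
rail=cv2.inRange(h,(0,0,30),(180,110,110)); print('rail',rect(rail,(195,130,420,190),.084))
blue=cv2.inRange(h,(100,150,80),(125,255,255)); print('pot',rect(blue,(190,185,225,220),.115))
led=cv2.inRange(h,(5,100,60),(20,255,190)); print('board',rect(led,(195,135,420,250),.07))
s=cv2.resize(im[125:255,185:425],(800,433),interpolation=cv2.INTER_CUBIC)
cv2.imwrite('pics/crop1.png',s[:,:,::-1])
E
```

```text
ledge blank (((566.8339233398438, 37.609004974365234), (169.48226928710938, 101.33193969726562), 78.73963165283203), array([[501., -36.],
       [600., -55.],
       [633., 111.],
       [534., 131.]], dtype=float32))
ledge red (((578.7386474609375, 100.70111083984375), (41.10654830932617, 100.12163543701172), 78.85009002685547), array([[526.,  90.],
       [624.,  71.],
       [632., 111.],
       [534., 131.]], dtype=float32))
decoy (((230.14431762695312, -428.53363037109375), (234.27581787109375, 140.29931640625), 44.73115921020508), array([[  98., -461.],
       [ 196., -561.],
       [ 363., -396.],
       [ 264., -296.]], dtype=float32))
rail (((657.4006958007812, -4.7057647705078125), (475.9032897949219, 20.581417083740234), 81.1196517944336), array([[ 611., -238.],
       [ 631., -241.],
       [ 704.,  229.],
       [ 684.,  232.]], dtype=float32))
pot (((544.8568725585938, 233.0211639404297), (27.973526000976562, 25.849788665771484), 0.5329686403274536), array([[531., 246.],
       [531., 220.],
       [559., 220.],
       [559., 246.]], dtype=float32))
board (((566.2378540039062, 14.492431640625), (248.55322265625, 514.0392456054688), 0.72883141040802), array([[ 439.,  270.],
       [ 445., -244.],
       [ 694., -241.],
       [ 687.,  273.]], dtype=float32))
```

View pics/crop1.png

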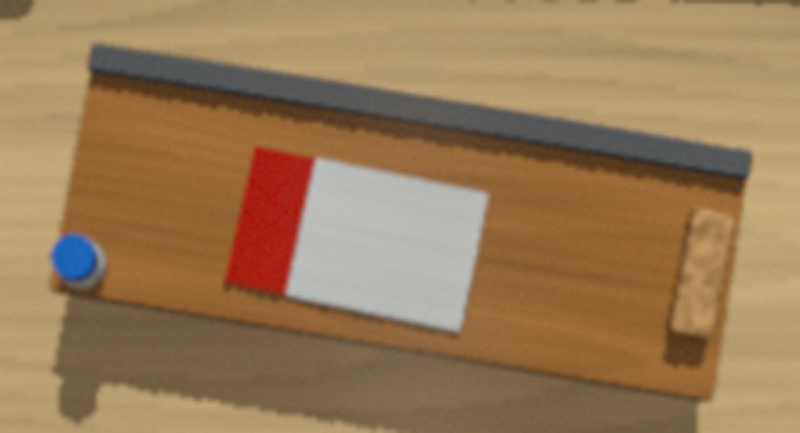

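The crop shows the ledge blank with red at left (crop 270,215), its near-rail edge about 36 mm short of the rail, pot at (80,260) and cork block at (700,270). It measures 169×101 mm, so it is the right one; the other is about 234×140. Next I probe the board height with the fingertips, then push back.

```bash
cat >> h.py <<'E'
from scipy.spatial.transform import Rotation as R
ux=np.array([.988,-.1543,0]); uy=np.array([.1543,.988,0]); O=np.array([.5784,.0076,0])
def W(x,y,z): return O+ux*x/1e3+uy*y/1e3+[0,0,z]
def ori(ty):   # tool z down, tool y along +-ty, nearest joints
    q=manip.get_joint_positions(); best=None
    for s in (1,-1):
        y=s*ty; z=np.array([0,0,-1.]); rv=R.from_matrix(np.c_[np.cross(y,z),y,z]).as_rotvec()
        j=manip.solve_ik(W(0,0,.16),rv)
        if j is not None:
            d=np.abs(np.array(j)-q).max()
            if best is None or d<best[0]: best=(d,rv)
    return best[1]
def F(): return np.array(manip.get_contact_force())
E
python3 - <<'E'
from h import *
manip.command_gripper(.05)
rv=ori(uy)
manip.move_to(W(-10,-120,.14),rv)
manip.servo_line(W(-10,-120,.105)); manip.hold(.1); f0=F(); print('t',manip.get_time(),f0.round(2),manip.get_width())
z=.105
while z>.08:
    z-=.001; manip.servo_line(W(-10,-120,z),rate=.02)
    if F()[2]-f0[2]>2: break
print('contact z',z,manip.get_position(),(F()-f0).round(2),manip.get_time())
manip.servo_line(W(-10,-120,z+.02))
print(rv,manip.get_time())
E
```

```text
t 3.275 [ 0.15 -0.3  -0.15] 0.04969243329594465
contact z 0.07999999999999997 [ 0.54996313 -0.10941206  0.07993583] [0.12 0.42 0.4 ] 9.525
[0.24310862 3.13217219 0.        ] 9.8083
```

Run:
```python
from h import *
manip.servo_line(W(-10,-120,.081)); f0=F(); z=.081
while z>.069:
    z-=.001; manip.servo_line(W(-10,-120,z),rate=.05)
    if F()[2]-f0[2]>2: break
print('contact z',z,manip.get_position(),(F()-f0).round(2),manip.get_time())
if z>.0695: manip.servo_line(W(-10,-120,z+.003))
shot('wrist','w1.png'); print(manip.get_time())
```

```text
contact z 0.06899999999999999 [ 0.54997183 -0.10939789  0.06894092] [-0.64 -0.68 -0.48] 13.0833
13.1333
```

View pics/w1.png

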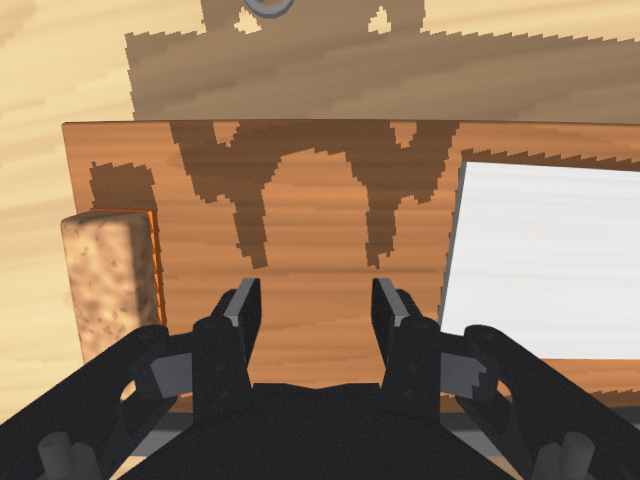

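The wrist view shows the fingertips at (250,283) and (380,283), apparently still above the board, with the blank's bare front corner at (466,162). No contact has registered, so I'll check that corner against the top-camera estimate.

Run:
```python
from h import *
p=np.array(manip.get_position()); r=R.from_rotvec(manip.get_ee_rot()).as_matrix()
c=manip.camera('wrist'); T=np.eye(4);T[:3,:3]=r;T[:3,3]=p; M=np.array(c['mount']); print(M.round(3),c['fx'],c['k1'],p,r.round(3))
Tc=T@M; print('cam',Tc[:3,3].round(3))
pts=[(466,162),(63,124),(250,283),(383,283)]
for z in (.04,.056,.066,.076,.086):
    print(z,plane(c,pts,z,Tc)[:,:2].round(4).tolist())
print('expected blank corner .501,-.036; ledge corner',W(-90,-240,.07))
# fingertip pixel rays in tool frame at various tool z
Mi=M
for z in (0,.01,.022): print(z,plane(c,[(262,283),(373,283),(240,325),(395,325)],z,M).round(4).tolist())
print(manip.get_tau(), manip.get_contact_force())
```

```text
[[-0.001 -0.965 -0.264  0.066]
 [ 1.    -0.001 -0.001  0.   ]
 [ 0.001 -0.264  0.965 -0.159]
 [ 0.     0.     0.     1.   ]] 336.81375576486687 -0.04207717009812361 [ 0.54997931 -0.1094206   0.06896713] [[-0.988  0.154 -0.   ]
 [ 0.154  0.988  0.   ]
 [ 0.    -0.    -1.   ]]
cam [ 0.485 -0.099  0.228]
0.04 [[0.5065, -0.019], [0.4513, -0.2342], [0.5584, -0.1513], [0.5709, -0.0719]]
0.056 [[0.5047, -0.0258], [0.4542, -0.2227], [0.5521, -0.1469], [0.5635, -0.0743]]
0.066 [[0.5035, -0.03], [0.4559, -0.2155], [0.5482, -0.1441], [0.559, -0.0757]]
0.076 [[0.5023, -0.0343], [0.4577, -0.2084], [0.5443, -0.1413], [0.5544, -0.0772]]
0.086 [[0.5012, -0.0386], [0.4595, -0.2012], [0.5404, -0.1386], [0.5498, -0.0786]]
expected blank corner .501,-.036; ledge corner [ 0.452448 -0.215633  0.07    ]
0 [[-0.0023, -0.0278, 0.0], [-0.0024, 0.0289, 0.0], [-0.0265, -0.0406, 0.0], [-0.0265, 0.0418, 0.0]]
0.01 [[-0.0066, -0.0295, 0.01], [-0.0067, 0.0308, 0.01], [-0.0323, -0.0432, 0.01], [-0.0324, 0.0444, 0.01]]
0.022 [[-0.0118, -0.0316, 0.022], [-0.0118, 0.0329, 0.022], [-0.0393, -0.0462, 0.022], [-0.0393, 0.0475, 0.022]]
[ 2.26674615e-04 -5.38185489e+01 -1.94642007e+01 -1.53245528e-04
  1.20202854e-03  1.22750492e-05] [-0.13447182 -0.04081223 -0.44241124]
```

Run:
```python
from h import *
f0=F(); z=.069
while z>.035:
    z-=.0015; manip.servo_line(W(-10,-120,z),rate=.1)
    if F()[2]-f0[2]>1.5: break
print('contact z',z,manip.get_position(),(F()-f0).round(2),manip.get_time(),manip.get_width())
```

```text
contact z 0.04949999999999999 [ 0.55021856 -0.10946117  0.05010585] [-0.92 -0.21  7.18] 16.4333 0.05026146390653973
```

Run:
```python
from h import *
manip.servo_line(W(-10,-120,.08),rate=.2)
manip.servo_line(W(-93,28,.08),rate=.25)
manip.servo_line(W(-93,28,.053),rate=.1)
manip.hold(.1); f0=F(); print(f0.round(2),manip.get_time())
manip.servo_line(W(-50,28,.053),rate=.06)
print((F()-f0).round(2)); x=-50
while x<-28:
    x+=1.5; manip.servo_line(W(x,28,.053),rate=.06); f=-(F()-f0)@ux
    if f>8: break
p=np.array(manip.get_position())-O
print(x,p@ux,(F()-f0).round(2),f,manip.get_time())
manip.servo_line(W(x-4,28,.053),rate=.1)
manip.servo_line(W(x-4,28,.085),rate=.2)
p=np.array(manip.get_position()); r=R.from_rotvec(manip.get_ee_rot()).as_matrix()
c=shot('wrist','w2.png'); np.save('w2.npy',np.r_[p,r.ravel()]); print(manip.get_time())
```

```text
[0.47 0.89 0.13] 18.075
[ 0.1  -0.46  0.17]
-36.5 -0.03858222525547669 [-7.88  2.12  4.62] 8.114233216076052 21.1917
21.8
```

View pics/w2.png

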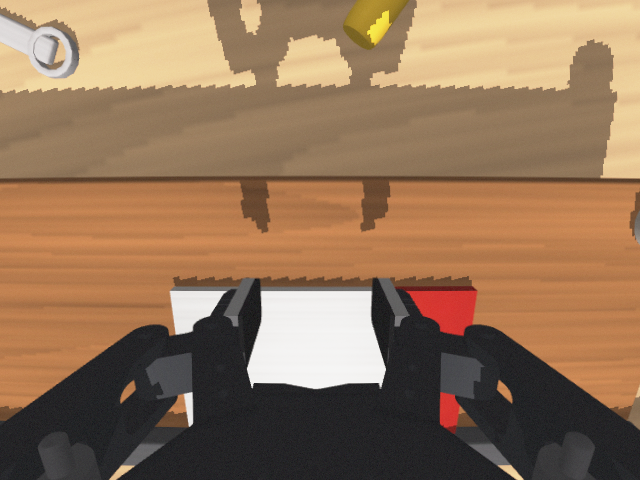

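Wrist view: the blank's front edge, (170,291) to (477,290), is parallel to the ledge's front edge (row 180). Next I compute its position and push along the rail.

Run:
```python
from h import *
a=np.load('w2.npy'); T=np.eye(4);T[:3,3]=a[:3];T[:3,:3]=a[3:].reshape(3,3)
c=manip.camera('wrist'); Tc=T@np.array(c['mount'])
def L(P): d=P-O; return np.c_[d@ux,d@uy].round(4)
print('blank front',L(plane(c,[(170,291),(477,290)],.076,Tc)).tolist())
print('ledge front',L(plane(c,[(5,180),(320,179),(635,180)],.07,Tc)).tolist())
rv=ori(ux); print(rv,manip.solve_ik(W(20,-85,.09),rv),manip.get_joint_positions())
```

```text
blank front [[-0.0271, -0.0525], [-0.0275, 0.1169]]
ledge front [[-0.0883, -0.1389], [-0.0874, 0.0302], [-0.088, 0.1997]]
[2.38668395 2.04287644 0.        ] [-1.55159405e-01  5.38982594e-01  1.78359587e+00  0.00000000e+00
  8.19014187e-01 -2.36765559e-04] [ 5.43960645e-02  4.94163453e-01  1.88941163e+00 -6.70028855e-05
  7.57625088e-01 -1.36140529e+00]
```

Run:
```python
from h import *
rv=ori(ux); print(R.from_rotvec(rv).as_matrix()[:,0].round(2))
manip.servo_line(W(-41,28,.11),rate=.25)
manip.move_to(W(14,-78,.11),rv)
manip.servo_line(W(14,-78,.053),rate=.15)
manip.hold(.1); f0=F(); print(f0.round(2),manip.get_time())
for y in (-60,-20,20,60,105):
    manip.servo_line(W(14,y,.053),rate=.08); f=F()-f0; print(y,(f@ux).round(2),(f@uy).round(2),f[2].round(2))
    if np.linalg.norm(f)>25: break
manip.servo_line(W(14,y-4,.053),rate=.1)
manip.servo_line(W(14,y-4,.09),rate=.25)
manip.servo_line(W(14,y-50,.14),rate=.25)
p=np.array(manip.get_position()); r=R.from_rotvec(manip.get_ee_rot()).as_matrix()
shot('wrist','w3.png'); np.save('w3.npy',np.r_[p,r.ravel()]); shot('top','top3.png'); print(manip.get_time())
a=cv2.imread('pics/w3.png'); b=cv2.imread('pics/top3.png')[110:270,160:440]
cv2.imwrite('pics/m3.png',np.hstack([cv2.resize(a,(400,300)),cv2.resize(b,(400,229),interpolation=cv2.INTER_CUBIC)[:300] if 0 else cv2.copyMakeBorder(cv2.resize(b,(400,229),interpolation=cv2.INTER_CUBIC),0,71,0,0,cv2.BORDER_CONSTANT)]))
```

```text
[0.15 0.99 0.  ]
[-0.59 -0.7  -0.27] 23.975
-60 0.44 0.23 0.08
-20 0.69 0.51 0.54
20 0.5 -0.32 0.22
60 0.31 1.01 -0.06
105 0.27 0.69 0.28
28.0833
```

View pics/m3.png

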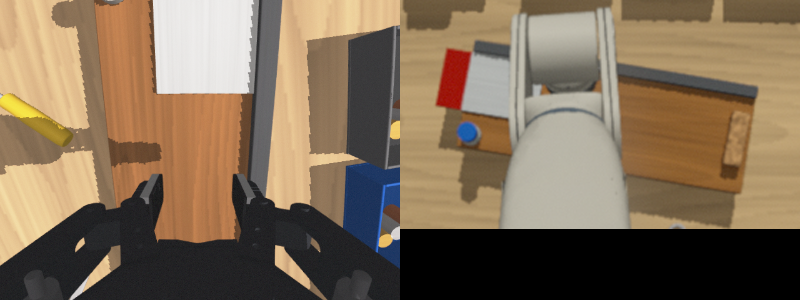

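Wrist panel (left): the bare end is at row 93, the long edge lies along the rail, and no gap shows at about (252,50). Top panel (right): the red end is out past the ledge end at (452,80) and the pot is untouched. Next I measure the overhang.

Run:
```python
from h import *
import pickle
c=pickle.load(open('c0.pkl','rb'))['top']
im=cv2.imread('pics/top3.png')[:,:,::-1].copy(); red,met=masks(im)
def L(P): d=P-O; return np.c_[d@ux,d@uy].round(4)*1000
q=plane(c,big(red,(150,120,260,220))[:,0],.076)
r=cv2.minAreaRect(np.float32(L(q))); print('red',r,'\n',cv2.boxPoints(r).round(1))
# ledge open end: rail end & board end from first image
h=cv2.cvtColor(c['image'],cv2.COLOR_RGB2HSV)
led=cv2.inRange(h,(5,130,60),(20,255,190))
for v in (150,165,180,195):
    row=c['image'][v,195:225].astype(int); print(v,[tuple(x) for x in row[::1]][5:22] if v==165 else '')
a=np.load('w3.npy'); T=np.eye(4);T[:3,3]=a[:3];T[:3,:3]=a[3:].reshape(3,3)
w=manip.camera('wrist'); Tc=T@np.array(w['mount'])
wi=cv2.imread('pics/w3.png')[:,:,::-1].copy(); _,m=masks(wi)
k=big(m,(230,0,420,170))[:,0]; k=k[k[:,1]>120]
print('bare end', L(plane(w,[(260,149),(400,149)],.076,Tc)),'rail foot/blank edge', L(plane(w,[(405,20),(403,140)],.076,Tc)))
cv2.imwrite('pics/m4.png',cv2.resize(np.hstack([wi[0:170,230:450]])[:,:,::-1],(776,600),interpolation=cv2.INTER_CUBIC))
```

```text
red ((21.542438507080078, 264.81298828125), (40.22691345214844, 98.40243530273438), 89.5379867553711) 
 [[-27.8 245.1]
 [ 70.6 244.3]
 [ 70.9 284.5]
 [-27.5 285.3]]
150 
165 [(np.int64(182), np.int64(156), np.int64(111)), (np.int64(182), np.int64(154), np.int64(110)), (np.int64(183), np.int64(154), np.int64(110)), (np.int64(183), np.int64(155), np.int64(112)), (np.int64(182), np.int64(155), np.int64(111)), (np.int64(184), np.int64(157), np.int64(112)), (np.int64(184), np.int64(156), np.int64(113)), (np.int64(174), np.int64(146), np.int64(102)), (np.int64(161), np.int64(127), np.int64(83)), (np.int64(151), np.int64(105), np.int64(58)), (np.int64(149), np.int64(101), np.int64(52)), (np.int64(151), np.int64(103), np.int64(54)), (np.int64(149), np.int64(100), np.int64(52)), (np.int64(150), np.int64(101), np.int64(50)), (np.int64(150), np.int64(102), np.int64(50)), (np.int64(151), np.int64(101), np.int64(50)), (np.int64(151), np.int64(102), np.int64(53))]
180 
195 
bare end [[-21.3 118.1]
 [ 69.  117.9]] rail foot/blank edge [[ 67.9 193. ]
 [ 70.6 123.5]]
```

View pics/m4.png

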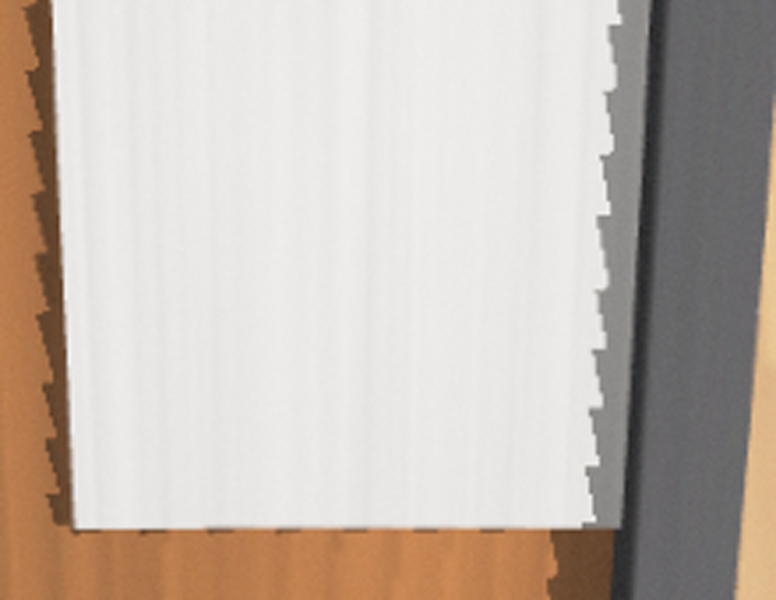

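The crop shows the blank's right edge touching the rail along its whole length: (650,0) to (622,528). Next I measure the ledge end in the same frame and make the last nudge.

Run:
```python
from h import *
import pickle
c=pickle.load(open('c0.pkl','rb'))['top']
def L(P): d=P-O; return np.c_[d@ux,d@uy]*1000
g=c['image'].astype(float)[:,:,2]; pts=[]
for v in range(156,190,3):
    d=np.abs(np.diff(cv2.GaussianBlur(g,(1,3),0)[v,200:218])); d[d<6]=0; pts.append((200.5+(d*np.arange(len(d))).sum()/d.sum(),v))
print('open end y',L(plane(c,pts,.07))[:,1].round(1))
h=cv2.cvtColor(c['image'],cv2.COLOR_RGB2HSV)
print('rail end y',L(plane(c,big(cv2.inRange(h,(0,0,30),(180,110,110)),(195,130,420,190))[:,0],.084))[:,1][[0]], )
```

```text
open end y [239.5 238.6 239.3 239.3 239.1 239.2 238.6 239.3 238.8 239.2 238.5 239.1]
rail end y [236.52510344]
```

Bare metal showing is about 3.5 mm. I'll nudge it 4 mm further for margin, then verify.

Run:
```python
from h import *
manip.servo_line(W(14,97,.09),rate=.25)
manip.servo_line(W(14,97,.053),rate=.15)
manip.servo_line(W(14,109.3,.053),rate=.05)
manip.hold(.1); print(F().round(2))
manip.servo_line(W(14,100,.053),rate=.1)
manip.servo_line(W(14,97,.09),rate=.25)
manip.servo_line(W(14,40,.16),rate=.25)
p=np.array(manip.get_position()); r=R.from_rotvec(manip.get_ee_rot()).as_matrix()
w=shot('wrist','w5.png'); T=np.eye(4);T[:3,3]=p;T[:3,:3]=r; Tc=T@np.array(w['mount'])
c=shot('top','top5.png'); red,met=masks(c['image'])
def L(P): d=P-O; return np.c_[d@ux,d@uy]*1000
q=L(plane(c,big(red,(150,120,260,220))[:,0],.076)); print(cv2.minAreaRect(np.float32(q)))
print(manip.get_time())
b=c['image'][110:270,160:440]
m=np.hstack([cv2.resize(w['image'],(400,300)),cv2.copyMakeBorder(cv2.resize(b,(400,229),interpolation=cv2.INTER_CUBIC),0,71,0,0,cv2.BORDER_CONSTANT)])
cv2.imwrite('pics/m5.png',m[:,:,::-1])
```

```text
[-0.02 -0.35  0.93]
((21.423660278320312, 266.84710693359375), (98.41835021972656, 39.97018814086914), 0.3964798152446747)
30.6
```

View pics/m5.png

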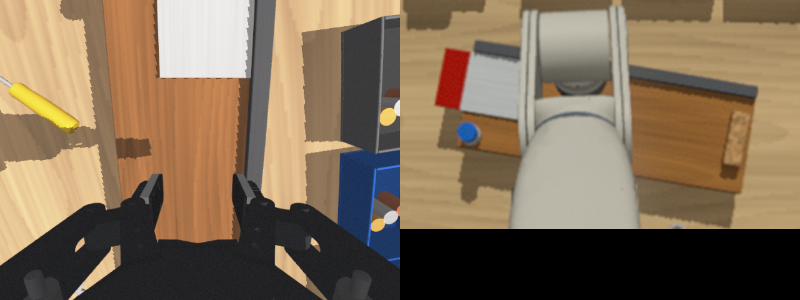

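The blank is flush with the rail, with about 5–7 mm of bare metal past the ledge end. The pot and the cork block have not moved, and the arm is clear.

```bash
python3 -c "
from rig import manip
print(manip.sign_off())"
```

```text
the job is handed in; nothing more can be done
None
```

The job is handed in at about 31 s of the 56 s limit: the blank lies flat against the rail with its whole red end and about 5–7 mm of bare metal past the ledge's open end, and I saw nothing else on the bench moved.

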